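# Shut down the coil experiment

## Robot

A 6-joint arm with a two-finger parallel gripper is mounted at the origin on the work surface. World frame = base frame: x ahead of the robot, y to its left, z up, the work surface at z = 0. Lengths are in m, angles in degrees, forces in N, time in s.
With the tool pointing down it reaches from about 0.35 to 0.875 m from the base axis. Payload 4.2 kg.
Tool frame: the origin (TCP) lies midway between the tips of the shut fingers; the grasp point (between the pads) lies 19 mm behind it; z points along the fingers, y is the line along which they close (so a half turn about z gives the same grasp; the last joint's range is limited). The gripper opens to 85 mm and grips with 20 to 120 N. Pads are 22 mm wide; open, the fingers measure 114 mm over their backs; the gripper's body (76 mm by 85 mm) begins 54 mm behind the grasp point. The pads swing forward as they close: fully open they stand 13 mm farther back than shut.
Start: joints at [84.603, 22.042, 0.453, 0, -68.411, -14.817], TCP at [0.216, 0.586, 0.231] pointing down, gripper open.
Joint ranges: [-179.83, 179.83], [-69.29, 118.12], [-61.27, 80.66], [-181.25, 117.63], [-171.15, -9.14], [-177.46, 177.46]. Speed limits (degrees/s): [159.86, 159.86, 180, 180, 180, 180].

## Interface

Orientations are given as a 3x3 rotation matrix whose columns are the frame's x, y, z axes.
In Python, from cell import * gives the robot as it stands.
- The arm moves only by the tool apply_moves, never from a script. Its argument "commands" is a list of rows, each an object with "claw": the gripper command: -1 is fully open, 1 is shut, values between are in proportion; "delta_pos": the shift along the tool's x, y, z in cm, a list of three; "rot": the turn, a rotation vector about the tool's x, y, z in rad, a list of three. A call has exactly 5 rows; each row is the pose to reach, as a shift and turn from the pose commanded when the call began, along the tool's axes at that moment; what a row does not reach only later rows make up. A row lasts 1/10 s, in which the tool goes at most 50 mm and 8.59 degrees, less where a joint would pass 70% of its speed; a pose out of reach is approached as far as the arm can. A call with a gripper value outside its range is refused whole. The fingers move at their own pace and stop on an object; "force" is the grip in N (left out, the last holds). Time passes only in rows, so rows that repeat a pose let the fingers close, or fill a call up. It gives the time, the measured TCP pose, the force, the opening and the grip force at its end, in the units of the state.
- sense(): the state, without advancing time (a new reading comes with each control period).
- snapshot(name): name is "scene" or "top" or "wrist"; returns (picture, depth): 420x560x3 uint8, blue, green, red; 420x560 float32, m along the optical axis (not along the pixel's ray), 0 where there is no reading.
- get_calibration(name): a dict with "intrinsics" (3x3 intrinsics, pixels), "dist_coeffs" ([k1, k2, p1, p2, k3] as OpenCV has them; the pictures are not rectified), "eye" and "orientation" of the camera in the world; the wrist camera has in their place "T_tool_cam" (4x4, takes a point from camera to tool coordinates, whose origin is the TCP and whose axes are the flange's). Camera axes: x right, y up, looking along -z (the intrinsics and any distortion apply to the point x, -y, -z); pixel columns grow to the right and rows downward; lengths in m; the calibration is good to about 2 mm. A picture is of the moment at which its call begins: read the wrist's pose just before it. get_calibration takes no time and is no camera call.
- hand_in(): hands the job in; it is judged then, once.
The state is a dict: "clock": time; "joint_positions": joint angles; "qd": joint speeds; "joint_torque": joint torques, N m; "tcp_pos": TCP position; "eef_rot": TCP orientation; "wrist_force": force on the tool from outside, world axes, zero at the start; "moment": the same for the moment, N m; "opening": opening from 0.0 (shut) to 1.0 (fully open); "grip_force": force on a finger pad.
Only numpy, scipy, OpenCV 4.12 (cv2) and the standard library are available. Lean on these libraries where they do the work, as an engineer would, in place of code of your own. Each camera call takes 0.05 s, during which the arm holds its last target. There are 200 camera calls.

## Task

The coil experiment is over: make it safe and put the coil away. Switch the supply off by swinging its lever fully over, away from the robot; only then twist the bar-shaped discharge knob clockwise to its stop, hold it there for about a second and let it spring back. After that slide the coil up off its iron core and stand it upright in the empty compartment of the green tray without dropping it, leaving everything else on the bench where it is.

Things in the scene. Friction and masses are not known exactly. Their poses are not given: they have to be found in the camera images.
- unit: grey supply unit, fixed, 170 mm (its x) x 230 mm (its y), flat top 60 mm above the bench. Origin: centre of its underside; z up; its -x side (sockets) faces the robot, turned by its yaw. On top: the toggle lever's block at local y = +65 mm (robot's left), the bar-shaped discharge knob at local y = -65 mm, between them a small round dial (26 mm, 12 mm high) and a flat meter, both fixed.
- supply (a joint): supply toggle lever (steel rod, black ball end), swinging in the unit's x-z plane about a pivot at local (0, +65, 82) mm of the unit, 60 mm from the ball's centre. 0 rad = leaning 0.5 rad from upright towards the robot (unit's -x) = ON; 1.0 rad = leaning 0.5 rad away (unit's +x), at its stop = OFF. Stays where it is left; about 2 N at the ball moves it.
- supply_tip (a point): centre of the lever's ball, a 26 mm sphere; at 0 rad it is about 135 mm above the bench and 29 mm to the unit's -x side of the pivot
- discharge (a joint): spring-return discharge knob, turning about the vertical: 0 rad = rest, 1.2 rad = its stop, growing clockwise seen from above. The spring pulls back to 0 with 0.025 N m at rest rising to 0.085 N m at the stop; let go, it is back within 1 s.
- discharge_grip (a point): on the knob's axis, 95 mm above the bench, at the height to grip. The knob is a black upright bar 50 mm long, 14 mm wide (the width to pinch), its top 106 mm above the bench, on a 52 mm disc whose top is 74 mm above the bench. At 0 rad the bar lies along the unit's x; the point's own axes turn with the knob.
- stand: fixed wooden base 100 x 100 x 20 mm with an upright round iron core, 22 mm diameter, in its middle; core top 108 mm above the bench. Origin: centre of its underside.
- coil: the coil to put away: copper-wound bobbin, 56 mm outer diameter, 70 mm high, 27 mm hole, about 0.2 to 0.4 kg, standing loosely on the base of the stand over the core, which reaches 18 mm above the coil's top. Origin: centre of its underside; z along its hole.
- tray: fixed green tray 210 mm (its x) x 125 mm (its y), walls 30 mm high, 5 mm thick, a cross wall of the same height halfway along x. The spare coil stands in the compartment on its +x side; the one on its -x side (nearer the robot) is empty. Origin: centre of its underside.
- tray_free (a point): centre of the empty compartment's floor, 5 mm above the bench; the compartment is 97 mm along the tray's x and 115 mm along its y inside; axes as the tray's
- flask_a: bystander: glass conical flask, 64 mm base, 94 mm high; origin: centre of its underside
- flask_b: bystander: glass conical flask, 64 mm base, 94 mm high; origin: centre of its underside
- cup_a: bystander: white plastic cup, 66 mm rim, 90 mm high; origin: centre of its underside
- cup_b: bystander: white plastic cup, 66 mm rim, 90 mm high; origin: centre of its underside
- burner: bystander: squat amber glass spirit burner, 84 mm across, 78 mm high; origin: centre of its underside
- cylinder: bystander: clear measuring cylinder on a round foot, 60 mm across the foot, 173 mm high; origin: centre of its underside
- spare: bystander: the spare coil, shorter and wider than the other: 68 mm diameter, 40 mm high, standing in the occupied compartment of the tray; origin: centre of its underside
Not all that is in view belongs to the job. What is shaped like the tray but orange is not meant.

How it is judged:
By the outcome, as a careful person would: the job done as asked, in the order asked, and still so for the second after the job is handed in, with the robot touching nothing.
It also fails if it takes over 67 s, if anything falls off the work surface, if the arm or the gripper's body presses on something with over 40 N, if the wrist force passes 120 N, or if a joint passes its speed limit or range.

## Working session

There is one attempt and no reset: what is moved stays moved. The work goes in short steps, Python scripts to look and compute and a tool call to move; the robot and the scene stay as the last step left them, time stands still between calls to the robot, and variables do not carry over. Pictures are saved under pics/ and viewed, at most 10 in all, crops included, and the job is handed in when it is done.

Besides the shell and the picture viewer there is one more tool, called after "Request:" by a JSON object that holds its "name" and its "arguments". apply_moves: Moves the arm, as the interface text tells. Its arguments: {"type":"object","properties":{"commands":{"type":"array","items":{"type":"object","properties":{"claw":{"type":"number"},"delta_pos":{"type":"array","items":{"type":"number"}},"rot":{"type":"array","items":{"type":"number"}}}}},"force":{"type":"number"}},"required":["commands"]}

```bash
mkdir -p pics; ls; cat > h.py <<'E'
from cell import *
import numpy as np, cv2
def cam(n):
    c=get_calibration(n); K=np.array(c["intrinsics"],float); d=np.array(c["dist_coeffs"],float)
    if n=="wrist":
        s=sense(); T=np.eye(4); T[:3,:3]=np.array(s["eef_rot"]); T[:3,3]=s["tcp_pos"]
        M=T@np.array(c["T_tool_cam"]); return K,d,M[:3,3],M[:3,:3]
    return K,d,np.array(c["eye"],float),np.array(c["orientation"],float)
def rays(cm,uv):
    K,d,e,R=cm
    p=cv2.undistortPoints(np.array(uv,float).reshape(-1,1,2),K,d)[:,0]
    return np.c_[p[:,0],-p[:,1],-np.ones(len(p))]@R.T
def plane(cm,uv,z):
    r=rays(cm,uv); return cm[2]+r*((z-cm[2][2])/r[:,2])[:,None]
def dpt(cm,uv,D):   # points from depth
    uv=np.array(uv,int).reshape(-1,2); return cm[2]+rays(cm,uv)*D[uv[:,1],uv[:,0]][:,None]
def cloud(cm,D):
    v,u=np.mgrid[0:D.shape[0],0:D.shape[1]]
    return dpt(cm,np.c_[u.ravel(),v.ravel()],D).reshape(*D.shape,3)
E
python3 - <<'E'
from h import *
for n in("scene","top"):
    p,D=snapshot(n); cv2.imwrite(f"pics/{n}0.png",p); np.savez(f"{n}0.npz",p=p,D=D); c=cam(n); print(n,c[2].round(3),c[0][0,0],(D>0).mean())
s=sense();print(s["clock"],np.array(s["eef_rot"]).round(3).tolist())
E
```

```text
pics
scene [ 1.258 -0.237  1.492] 522.1064750534182 0.9958801020408163
top [0.257 0.016 1.345] 471.1876598853441 0.9961947278911565
0.1 [[0.938, -0.346, -0.001], [-0.346, -0.938, -0.002], [0.0, 0.002, -1.0]]
```

View pics/scene0.png

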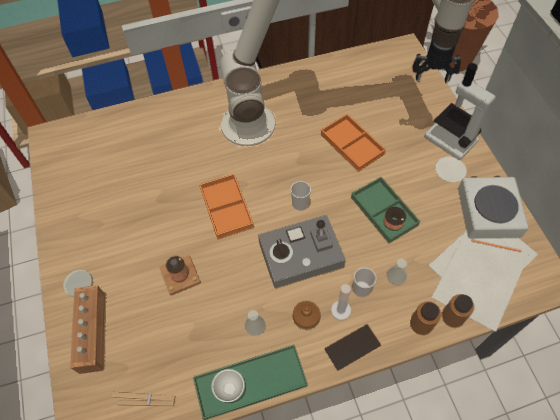

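View pics/top0.png

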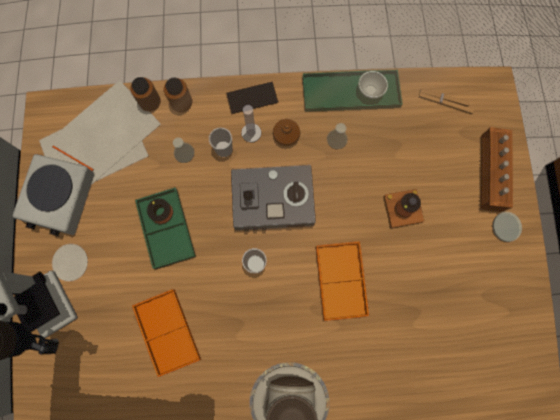

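The top view shows x upwards and y to the left.

- **Tray:** green tray with a cross wall at top (165,228). The spare coil is at (160,211) in its far half. The orange trays at (167,332) and (341,281) and the flat green mat at (352,90) are rejected.
- **Coil:** on the wooden stand at (405,207). The spare and the brown jars at (145,93) and (177,93) are rejected.
- **Unit:** at (273,197), with the lever at (249,196) and the knob at (296,193). The dial at (273,175) is rejected as the knob.

Next I'll measure these and crop the choices to check them.

```bash
cat > m.py <<'E'
from h import *
def rect(P,m,lo,hi,name,wh=None):
    k=m&(P[...,2]>lo)&(P[...,2]<hi); q=P[k]
    if len(q)<8: print(name,"few",len(q)); return None
    (c,s,a)=cv2.minAreaRect((q[:,:2]*1000).astype(np.float32))
    print(name,len(q),"c",np.round(c,1),"size",np.round(s,1),"ang",round(a,1),"z med",round(np.median(q[:,2])*1000,1)); return q
if __name__=="__main__":
  C={}
  for n in("top","scene"):
    f=np.load(n+"0.npz"); cm=cam(n); P=cloud(cm,f["D"]); hsv=cv2.cvtColor(f["p"],cv2.COLOR_BGR2HSV); C[n]=P
    if n=="top":
        def at(u,v): return P[v,u,:2]
        R={k:at(*uv) for k,uv in dict(unit=(260,215),tray=(165,228),stand=(393,215),bench=(300,300)).items()}
    def near(k,r): return np.linalg.norm(P[...,:2]-R[k],axis=-1)<r
    print(n,"bench z",np.median(P[near("bench",.03)][:,2]))
    grey=(hsv[...,1]<70)
    rect(P,near("unit",.2)&grey,.05,.067,"unit")
    green=(hsv[...,0]>50)&(hsv[...,0]<95)&(hsv[...,1]>60)
    rect(P,near("tray",.16)&green,.02,.036,"traywall")
    rect(P,near("tray",.16)&green,-.01,.036,"trayall")
    rect(P,near("stand",.1),.013,.026,"standbase")
    rect(P,near("stand",.1),.083,.097,"coiltop")
    rect(P,near("stand",.1),.102,.115,"coretop")
    rect(P,near("unit",.15),.1,.112,"100-112")
    rect(P,near("unit",.15),.125,.16,"ball")
  for a,im in(("top",(130,180,320,100)),):
    p=np.load("top0.npz")["p"]; cr=p[155:275,225:435]; t=p[180:275,125:205]
    cv2.imwrite("pics/crop1.png",np.hstack([cv2.resize(cr,None,fx=2.6,fy=2.6),np.pad(cv2.resize(t,None,fx=2.6,fy=2.6),((0,65),(0,0),(0,0)))]))
E
python3 m.py
```

```text
top bench z 0.00047471889567018977
unit 3661 c [509.6  12.8] size [293.3 226.4] ang 0.3 z med 61.6
traywall 318 c [505.2 326.9] size [206.3 121.5] ang 14.3 z med 28.5
trayall 2227 c [505.4 326.9] size [206.7 121.6] ang 14.3 z med 5.9
standbase 657 c [ 525.2 -366.9] size [ 99.  101.4] ang 6.7 z med 19.6
coiltop 248 c [ 523.8 -367.9] size [53.7 54.6] ang 48.2 z med 89.4
coretop 50 c [ 523.1 -366.4] size [22.6 18.6] ang 78.9 z med 107.2
100-112 89 c [572.  -53.1] size [13.7 49.2] ang 86.7 z med 105.7
ball 76 c [556.2  77.2] size [22.5 24.1] ang 38.1 z med 148.5
scene bench z 0.0004909423010324154
unit 2818 c [508.3  13.5] size [301.7 228.9] ang 0.2 z med 61.2
traywall 148 c [504.1 327.8] size [211.6 125.7] ang 14.6 z med 28.1
trayall 1094 c [503.2 327.8] size [211.4 127.7] ang 15.6 z med 6.0
standbase 525 c [ 524.9 -365.6] size [105.   98.6] ang 6.0 z med 19.4
coiltop 207 c [ 524.  -367.3] size [55.2 54.7] ang 8.3 z med 89.7
coretop 40 c [ 522.9 -367. ] size [20.4 22.2] ang 66.7 z med 106.7
100-112 78 c [579.1   9.9] size [139.7  50.3] ang 81.4 z med 105.2
ball 61 c [555.7  79.8] size [21.  29.2] ang 69.4 z med 148.8
```

View pics/crop1.png

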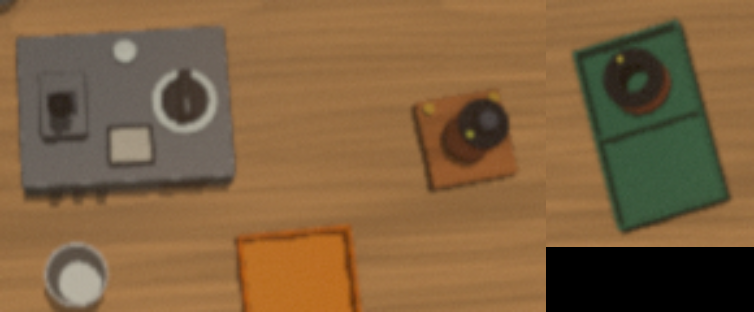

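The crop confirms three things: the lever block on the left with a black ball, the bar knob on a pale disc on the right, and the coil on the wooden stand with its core showing. The near half of the green tray is empty. The unit's yaw and the ball need refining.

```bash
python3 - <<'E'
from h import *
from scipy.optimize import least_squares
for n in("top","scene"):
    f=np.load(n+"0.npz"); cm=cam(n); P=cloud(cm,f["D"]); x,y,z=np.moveaxis(P,-1,0)
    box=(abs(x-.565)<.13)&(abs(y-.012)<.14)
    m=(box&(z>.055)&(z<.068)).astype(np.uint8)
    k,l,st,_=cv2.connectedComponentsWithStats(m); i=1+np.argmax(st[1:,4]); q=P[l==i]
    c,s,a=cv2.minAreaRect((q[:,:2]*1000).astype(np.float32)); print(n,"unit",np.round(c,1),np.round(s,1),round(a,2))
    kb=box&(y<-.02)&(z>.099)&(z<.112)&(abs(x-.572)<.05); q=P[kb]*1000
    c,s,a=cv2.minAreaRect(q[:,:2].astype(np.float32)); print(" bar",np.round(c,1),np.round(s,1),round(a,2),q.mean(0).round(1))
    kd=box&(y<-.0)&(z>.069)&(z<.079)&(abs(x-.572)<.05); q=P[kd]*1000
    c,r=cv2.minEnclosingCircle(q[:,:2].astype(np.float32)); print(" disc",np.round(c,1),round(r,1))
    b=box&(y>.05)&(y<.11)&(z>.118); q=P[b]; v,u=np.nonzero(b); print(" ball n",len(q),"zmax",q[:,2].max().round(4),"px",u.mean(),v.mean(), "ext",np.ptp(u)+1,np.ptp(v)+1)
    r=least_squares(lambda c:np.linalg.norm(q-c,axis=1)-.013,q.mean(0)-[0,0,.008],loss="soft_l1",f_scale=.002); print(" ballfit",(r.x*1000).round(1),r.cost)
E
```

```text
top unit [572.3  12.6] [170.9 230. ] 0.12
 bar [572.3 -52.2] [49.3 13.8] 0.42 [571.4 -52.  105.9]
 disc [566.  -41.9] 54.2
 ball n 76 zmax 0.1566 px 247.69736842105263 195.22368421052633 ext 10 10
 ballfit [557.7  77.5 140.5] 6.402556598347391e-05
scene unit [572.4  14.2] [172.9 231.7] 0.75
 bar [570.7 -50.6] [51.2 14.2] 0.01 [573.  -50.4 105.5]
 disc [567.  -46.5] 56.7
 ball n 64 zmax 0.1556 px 320.546875 224.328125 ext 8 11
 ballfit [555.9  80.  140.3] 0.00012986982222088425
```

Request:
{"name": "apply_moves", "arguments": {"commands": [{"claw":1,"delta_pos":[3.5,2.9,0],"rot":[0,0,-0.12]},{"claw":1,"delta_pos":[7,5.8,0],"rot":[0,0,-0.24]},{"claw":1,"delta_pos":[10.5,8.7,0],"rot":[0,0,-0.354]},{"claw":1,"delta_pos":[14,11.6,0],"rot":[0,0,-0.354]},{"claw":1,"delta_pos":[17.5,14.5,0],"rot":[0,0,-0.354]}], "force": 40}}

```text
clock: 0.6
tcp_pos: [0.3304, 0.388, 0.231]
eef_rot: [[1.0, 0.002, -0.0], [0.002, -1.0, -0.001], [-0.0, 0.001, -1.0]]
wrist_force: [1.0, 0.9, -0.9]
opening: 0.142
grip_force: 0.0
```

Request:
{"name": "apply_moves", "arguments": {"commands": [{"claw":1,"delta_pos":[2,3.5,0],"rot":[0,0,0]},{"claw":1,"delta_pos":[4,7,0],"rot":[0,0,0]},{"claw":1,"delta_pos":[6,10.5,0],"rot":[0,0,0]},{"claw":1,"delta_pos":[8,14,0],"rot":[0,0,0]},{"claw":1,"delta_pos":[10,17.5,0],"rot":[0,0,0]}]}}

```text
clock: 1.1
tcp_pos: [0.4305, 0.2134, 0.2311]
eef_rot: [[1.0, 0.001, -0.0], [0.001, -1.0, -0.0], [-0.0, 0.0, -1.0]]
wrist_force: [0.6, 0.8, 0.6]
opening: 0.003
grip_force: 0.0
```

Request:
{"name": "apply_moves", "arguments": {"commands": [{"claw":1,"delta_pos":[2,3.4,0],"rot":[0,0,0]},{"claw":1,"delta_pos":[4,6.8,0],"rot":[0,0,0]},{"claw":1,"delta_pos":[6,10,0],"rot":[0,0,0]},{"claw":1,"delta_pos":[8,13.5,0],"rot":[0,0,0]},{"claw":1,"delta_pos":[8,13.5,0],"rot":[0,0,0]}]}}

```text
clock: 1.6
tcp_pos: [0.5116, 0.0769, 0.2306]
eef_rot: [[1.0, -0.004, -0.001], [-0.004, -1.0, -0.001], [-0.001, 0.001, -1.0]]
wrist_force: [-0.3, -0.2, -0.1]
opening: 0.003
grip_force: 0.0
```

```bash
python3 - <<'E'
from h import *
from scipy.optimize import least_squares
cm=cam("wrist"); p,D=snapshot("wrist"); cv2.imwrite("pics/w1.png",p); np.savez("w1.npz",p=p,D=D)
P=cloud(cm,D); x,y,z=np.moveaxis(P,-1,0); print(cm[2].round(3),(D>0).mean())
b=(abs(x-.56)<.06)&(abs(y-.078)<.03)&(z>.122)&(z<.17); q=P[b]; print(len(q))
if len(q)>20:
    r=least_squares(lambda c:np.linalg.norm(q-c,axis=1)-.013,q.mean(0),loss="soft_l1",f_scale=.002); print((r.x*1000).round(1),r.cost,q.min(0),q.max(0))
kb=(abs(x-.572)<.05)&(abs(y+.052)<.05)&(z>.099)&(z<.112); q=P[kb]*1000; print(len(q))
if len(q)>20: print(cv2.minAreaRect(q[:,:2].astype(np.float32)),q[:,2].mean())
E
```

```text
[0.577 0.077 0.374] 0.9958375850340137
1206
[555.8  78.3 140.5] 0.00013402542966230727 [0.54374482 0.06566831 0.14034254] [0.56835223 0.09083716 0.155619  ]
1471
((571.11572265625, -50.9771728515625), (14.861922264099121, 49.77799987792969), 88.8236083984375) 105.49221225350423
```

View pics/w1.png

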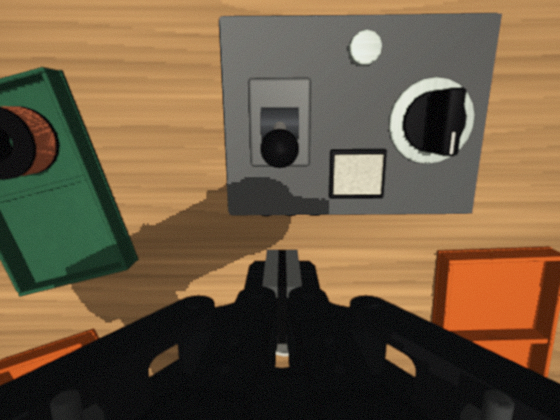

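The wrist view shows the ball at (280,148), the knob bar at (437,121) lying along x, and the shut fingers at (282,270) in front of the unit. Next: go down and push the lever.

Request:
{"name": "apply_moves", "arguments": {"commands": [{"claw":1,"delta_pos":[0,-0.1,4],"rot":[0,0,0]},{"claw":1,"delta_pos":[0,-0.1,7.5],"rot":[0,0,0]},{"claw":1,"delta_pos":[0,-0.1,10.3],"rot":[0,0,0]},{"claw":1,"delta_pos":[1,-0.1,10.3],"rot":[0,0,0]},{"claw":1,"delta_pos":[2,-0.1,10.3],"rot":[0,0,0]}]}}

```text
clock: 2.15
tcp_pos: [0.5315, 0.082, 0.129]
eef_rot: [[1.0, 0.003, 0.001], [0.003, -1.0, -0.0], [0.001, 0.0, -1.0]]
wrist_force: [0.0, 0.5, 1.6]
opening: -0.002
grip_force: 0.0
```

Request:
{"name": "apply_moves", "arguments": {"commands": [{"claw":1,"delta_pos":[0.6,0,0],"rot":[0,0,0]},{"claw":1,"delta_pos":[1.2,0,0],"rot":[0,0,0]},{"claw":1,"delta_pos":[1.8,0,0],"rot":[0,0,0]},{"claw":1,"delta_pos":[2.4,0,0],"rot":[0,0,0]},{"claw":1,"delta_pos":[3,0,0],"rot":[0,0,0]}]}}

```text
clock: 2.65
tcp_pos: [0.561, 0.0812, 0.1287]
eef_rot: [[1.0, 0.001, 0.001], [0.001, -1.0, 0.0], [0.001, -0.0, -1.0]]
wrist_force: [-2.9, -0.6, 2.2]
opening: -0.0
grip_force: 1.3
```

Request:
{"name": "apply_moves", "arguments": {"commands": [{"claw":1,"delta_pos":[0.3,0.1,0],"rot":[0,0,0]},{"claw":1,"delta_pos":[0.6,0.2,0],"rot":[0,0,0]},{"claw":1,"delta_pos":[0.9,0.2,0],"rot":[0,0,0]},{"claw":1,"delta_pos":[1.2,0.2,0],"rot":[0,0,0]},{"claw":1,"delta_pos":[1.4,0.2,0],"rot":[0,0,0]}]}}

```text
clock: 3.15
tcp_pos: [0.5738, 0.079, 0.1275]
eef_rot: [[1.0, 0.001, -0.002], [0.001, -1.0, -0.001], [-0.002, 0.001, -1.0]]
wrist_force: [-3.0, 1.6, -2.6]
opening: -0.0
grip_force: 1.4
```

```bash
cat > ball.py <<'E'
from h import *
from scipy.optimize import least_squares
for n in("wrist","top"):
    cm=cam(n); p,D=snapshot(n); P=cloud(cm,D); x,y,z=np.moveaxis(P,-1,0)
    b=(x>.54)&(x<.64)&(abs(y-.078)<.025)&(z>.116)&(z<.158); q=P[b]
    if len(q)<15: print(n,len(q)); continue
    r=least_squares(lambda c:np.linalg.norm(q-c,axis=1)-.013,np.median(q,0),loss="soft_l1",f_scale=.002); print(n,len(q),(r.x*1000).round(1),r.cost,q.max(0))
cv2.imwrite("pics/ball.png",p)
s=sense();print(s["tcp_pos"],s["wrist_force"])
E
python3 ball.py
```

```text
wrist 4790 [593.6  78.4 138.5] 0.01635893450446207 [0.60986705 0.09253748 0.15799327]
top 20 [575.2  78.5 142.4] 3.732839977106197e-05 [0.56877562 0.09005521 0.15767307]
[0.57410428 0.07898844 0.1276787 ] [-2.25208611  0.56571422 -2.49540362]
```

Request:
{"name": "apply_moves", "arguments": {"commands": [{"claw":1,"delta_pos":[0.1,0,0],"rot":[0,0,0]},{"claw":1,"delta_pos":[0.2,0,0],"rot":[0,0,0]},{"claw":1,"delta_pos":[0.3,0,0],"rot":[0,0,0]},{"claw":1,"delta_pos":[0.4,0,0],"rot":[0,0,0]},{"claw":1,"delta_pos":[0.4,0,0],"rot":[0,0,0]}]}}

```text
clock: 3.75
tcp_pos: [0.5767, 0.079, 0.128]
eef_rot: [[1.0, 0.001, -0.004], [0.001, -1.0, -0.001], [-0.004, 0.001, -1.0]]
wrist_force: [-6.7, 0.7, -0.1]
opening: -0.002
grip_force: 3.3
```

Request:
{"name": "apply_moves", "arguments": {"commands": [{"claw":1,"delta_pos":[0.1,0,0],"rot":[0,0,0]},{"claw":1,"delta_pos":[0.15,0,0],"rot":[0,0,0]},{"claw":1,"delta_pos":[0.2,0,0],"rot":[0,0,0]},{"claw":1,"delta_pos":[0.2,0,0],"rot":[0,0,0]},{"claw":1,"delta_pos":[0.2,0,0],"rot":[0,0,0]}]}}

```text
clock: 4.25
tcp_pos: [0.5768, 0.0789, 0.1279]
eef_rot: [[1.0, 0.001, -0.008], [0.001, -1.0, -0.001], [-0.008, 0.001, -1.0]]
wrist_force: [-10.6, 2.3, 2.5]
opening: 0.001
grip_force: 5.6
```

Request:
{"name": "apply_moves", "arguments": {"commands": [{"claw":1,"delta_pos":[-1.5,0,0],"rot":[0,0,0]},{"claw":1,"delta_pos":[-4,0,0],"rot":[0,0,0]},{"claw":0.1,"delta_pos":[-4,3,-4],"rot":[0,0,0]},{"claw":0.1,"delta_pos":[-4,7,-7],"rot":[0,0,0]},{"claw":0.1,"delta_pos":[-4,11,-7],"rot":[0,0,0]}]}}

```text
clock: 4.75
tcp_pos: [0.5456, -0.0313, 0.2053]
eef_rot: [[1.0, 0.005, 0.017], [0.005, -1.0, 0.001], [0.017, -0.001, -1.0]]
wrist_force: [0.6, -0.6, -0.1]
opening: 0.448
grip_force: 0.0
```

```bash
python3 ball.py; python3 -c "
from h import *
print(np.round(sense()['joint_positions'],1), np.round(sense()['eef_rot'],3).tolist(),sense()['opening'])
cm=cam('wrist'); p,D=snapshot('wrist');P=cloud(cm,D); x,y,z=np.moveaxis(P,-1,0)
kb=(abs(x-.572)<.05)&(abs(y+.052)<.05)&(z>.099)&(z<.112); q=P[kb]*1000; print(len(q),cv2.minAreaRect(q[:,:2].astype(np.float32)),q[:,2].mean())"
```

```text
wrist 1766 [599.1  78.2 134.9] 0.0012552364769830996 [0.61253736 0.08979053 0.14993855]
top 0
[ 0.54273401 -0.03400759  0.20128307] [ 0.26114178 -0.12246772 -1.0806028 ]
[ 13.6  15.3 -14.    0.1 -60.2  76.2] [[1.0, -0.003, 0.008], [-0.003, -1.0, 0.0], [0.008, -0.0, -1.0]] 0.4500216910325039
1430 ((571.1387939453125, -51.808475494384766), (49.68321228027344, 13.960833549499512), 0.49895498156547546) 106.01360308202217
```

Request:
{"name": "apply_moves", "arguments": {"commands": [{"claw":0.1,"delta_pos":[1.5,0.9,2],"rot":[0,0,0]},{"claw":0.1,"delta_pos":[2.9,1.8,5],"rot":[0,0,0]},{"claw":0.1,"delta_pos":[2.9,1.8,7.5],"rot":[0,0,0]},{"claw":0.1,"delta_pos":[2.9,1.8,7.5],"rot":[0,0,0]},{"claw":0.1,"delta_pos":[2.9,1.8,7.5],"rot":[0,0,0]}]}}

```text
clock: 5.4
tcp_pos: [0.5706, -0.0483, 0.1239]
eef_rot: [[1.0, 0.003, 0.001], [0.003, -1.0, -0.001], [0.001, 0.001, -1.0]]
wrist_force: [-0.2, 0.1, 0.2]
opening: 0.45
grip_force: 0.0
```

Request:
{"name": "apply_moves", "arguments": {"commands": [{"claw":0.1,"delta_pos":[0.1,0.3,1.5],"rot":[0,0,0]},{"claw":0.1,"delta_pos":[0.1,0.3,3],"rot":[0,0,0]},{"claw":0.1,"delta_pos":[0.1,0.3,4.3],"rot":[0,0,0]},{"claw":0.1,"delta_pos":[0.1,0.3,4.3],"rot":[0,0,0]},{"claw":0.1,"delta_pos":[0.1,0.3,4.3],"rot":[0,0,0]}]}}

```text
clock: 5.9
tcp_pos: [0.5713, -0.0515, 0.0813]
eef_rot: [[1.0, 0.002, 0.002], [0.002, -1.0, -0.0], [0.002, 0.0, -1.0]]
wrist_force: [0.3, 0.2, 0.4]
opening: 0.447
grip_force: 0.0
```

```bash
python3 -c "
from h import *
for i in range(3): snapshot('wrist'); s=sense(); print(s['tcp_pos'],s['wrist_force'],s['moment'])
p,D=snapshot('wrist');cv2.imwrite('pics/w2.png',p[:, :])"
```

```text
[ 0.57150094 -0.05152379  0.08149186] [-0.9583588   0.64403938  0.58347651] [ 0.01151148 -0.04025175 -0.02444914]
[ 0.57146788 -0.05152712  0.08153121] [ 0.47458903  0.14906952 -0.08384746] [-0.04506055  0.00815991 -0.03676775]
[ 0.57136166 -0.0515722   0.08143306] [-0.2865992   0.06063914 -0.4006074 ] [ 0.00517406  0.00866644 -0.03747728]
```

View pics/w2.png

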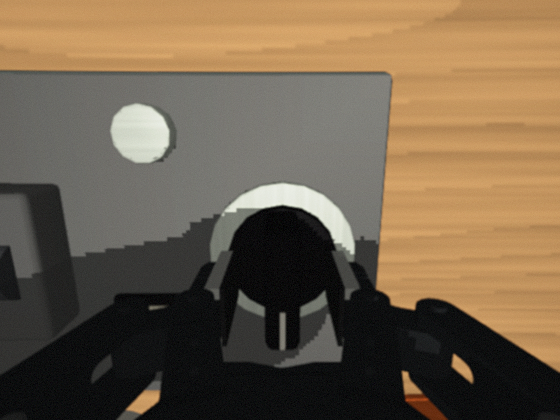

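The fingers straddle the knob bar, seen at (282,300), evenly. Next: close and turn.

Request:
{"name": "apply_moves", "arguments": {"commands": [{"claw":1,"delta_pos":[0,0,0],"rot":[0,0,0]},{"claw":1,"delta_pos":[0,0,0],"rot":[0,0,0]},{"claw":1,"delta_pos":[0,0,0],"rot":[0,0,0]},{"claw":1,"delta_pos":[0,0,0],"rot":[0,0,0]},{"claw":1,"delta_pos":[0,0,0],"rot":[0,0,0]}], "force": 40}}

```text
clock: 6.6
tcp_pos: [0.5708, -0.0517, 0.0808]
eef_rot: [[1.0, 0.001, 0.001], [0.001, -1.0, -0.0], [0.001, 0.0, -1.0]]
wrist_force: [-1.0, 1.1, 3.6]
opening: 0.157
grip_force: 41.6
```

Request:
{"name": "apply_moves", "arguments": {"commands": [{"claw":1,"delta_pos":[0,0,0],"rot":[0,0,0.12]},{"claw":1,"delta_pos":[0,0,0],"rot":[0,0,0.24]},{"claw":1,"delta_pos":[0,0,0],"rot":[0,0,0.36]},{"claw":1,"delta_pos":[0,0,0],"rot":[0,0,0.48]},{"claw":1,"delta_pos":[0,0,0],"rot":[0,0,0.6]}]}}

```text
clock: 7.1
tcp_pos: [0.571, -0.0512, 0.0808]
eef_rot: [[0.824, -0.567, 0.001], [-0.567, -0.824, 0.001], [0.001, -0.001, -1.0]]
wrist_force: [-1.1, 3.4, 4.4]
opening: 0.154
grip_force: 41.8
```

Request:
{"name": "apply_moves", "arguments": {"commands": [{"claw":1,"delta_pos":[0,0,0],"rot":[0,0,0.12]},{"claw":1,"delta_pos":[0,0,0],"rot":[0,0,0.24]},{"claw":1,"delta_pos":[0,0,0],"rot":[0,0,0.36]},{"claw":1,"delta_pos":[0,0,0],"rot":[0,0,0.48]},{"claw":1,"delta_pos":[0,0,0],"rot":[0,0,0.56]}]}}

```text
clock: 7.6
tcp_pos: [0.5714, -0.0509, 0.0808]
eef_rot: [[0.398, -0.918, 0.002], [-0.918, -0.398, 0.001], [-0.0, -0.002, -1.0]]
wrist_force: [-0.3, 3.1, 3.7]
opening: 0.154
grip_force: 41.7
```

```bash
python3 -c "
from h import *
s=sense(); print(s['tcp_pos'],s['wrist_force'],s['moment'],np.arctan2(s['eef_rot'][1][0],s['eef_rot'][0][0]))"
```

```text
[ 0.57136154 -0.0509031   0.08078814] [-0.2605601   3.08795285  3.69493442] [1.0168565  0.18307293 0.09429058] -1.1619864621165727
```

Request:
{"name": "apply_moves", "arguments": {"commands": [{"claw":1,"delta_pos":[0,0,0],"rot":[0,0,0.02]},{"claw":1,"delta_pos":[0,0,0],"rot":[0,0,0.04]},{"claw":1,"delta_pos":[0,0,0],"rot":[0,0,0.06]},{"claw":1,"delta_pos":[0,0,0],"rot":[0,0,0.08]},{"claw":1,"delta_pos":[0,0,0],"rot":[0,0,0.08]}]}}

```text
clock: 8.1
tcp_pos: [0.5714, -0.0509, 0.0808]
eef_rot: [[0.331, -0.943, 0.002], [-0.943, -0.331, -0.0], [0.001, -0.002, -1.0]]
wrist_force: [-0.0, 5.0, 3.7]
opening: 0.156
grip_force: 50.0
```

```bash
python3 -c "
from h import *
s=sense(); print(s['tcp_pos'],s['wrist_force'],s['moment'],np.arctan2(s['eef_rot'][1][0],s['eef_rot'][0][0]))"
```

```text
[ 0.57141068 -0.05094585  0.08083603] [-0.0090579   5.03752292  3.70699028] [1.57907203 0.20000005 1.08882048] -1.232944681811953
```

Request:
{"name": "apply_moves", "arguments": {"commands": [{"claw":1,"delta_pos":[0,0,0],"rot":[0,0,0]},{"claw":1,"delta_pos":[0,0,0],"rot":[0,0,0]},{"claw":1,"delta_pos":[0,0,0],"rot":[0,0,0]},{"claw":1,"delta_pos":[0,0,0],"rot":[0,0,0]},{"claw":1,"delta_pos":[0,0,0],"rot":[0,0,0]}]}}

```text
clock: 8.6
tcp_pos: [0.5714, -0.0509, 0.0808]
eef_rot: [[0.332, -0.943, 0.002], [-0.943, -0.332, -0.0], [0.001, -0.002, -1.0]]
wrist_force: [-0.8, 6.1, 4.4]
opening: 0.154
grip_force: 49.8
```

Request:
{"name": "apply_moves", "arguments": {"commands": [{"claw":1,"delta_pos":[0,0,0],"rot":[0,0,0]},{"claw":1,"delta_pos":[0,0,0],"rot":[0,0,0]},{"claw":1,"delta_pos":[0,0,0],"rot":[0,0,0]},{"claw":1,"delta_pos":[0,0,0],"rot":[0,0,0]},{"claw":1,"delta_pos":[0,0,0],"rot":[0,0,0]}]}}

```text
clock: 9.1
tcp_pos: [0.5714, -0.0509, 0.0808]
eef_rot: [[0.332, -0.943, 0.002], [-0.943, -0.332, -0.0], [0.001, -0.002, -1.0]]
wrist_force: [-0.2, 6.7, 3.6]
opening: 0.153
grip_force: 49.8
```

Request:
{"name": "apply_moves", "arguments": {"commands": [{"claw":-1,"delta_pos":[0,0,0],"rot":[0,0,0]},{"claw":-1,"delta_pos":[0,0,0],"rot":[0,0,0]},{"claw":-1,"delta_pos":[0,0,0],"rot":[0,0,0]},{"claw":-1,"delta_pos":[0,0,0],"rot":[0,0,0]},{"claw":-1,"delta_pos":[0,0,0],"rot":[0,0,0]}]}}

```text
clock: 9.6
tcp_pos: [0.5703, -0.0522, 0.0801]
eef_rot: [[0.325, -0.946, -0.001], [-0.946, -0.325, -0.0], [0.0, 0.001, -1.0]]
wrist_force: [0.1, -1.1, -0.2]
opening: 0.981
grip_force: 0.0
```

Request:
{"name": "apply_moves", "arguments": {"commands": [{"claw":-1,"delta_pos":[0,0,0],"rot":[0,0,0]},{"claw":-1,"delta_pos":[0,0,0],"rot":[0,0,0]},{"claw":-1,"delta_pos":[0,0,-4],"rot":[0,0,0]},{"claw":-1,"delta_pos":[0,0,-8],"rot":[0,0,0]},{"claw":-1,"delta_pos":[0,0,-12],"rot":[0,0,0]}]}}

```text
clock: 10.1
tcp_pos: [0.5703, -0.0519, 0.2016]
eef_rot: [[0.326, -0.945, -0.001], [-0.945, -0.326, -0.0], [0.0, 0.001, -1.0]]
wrist_force: [1.8, 0.3, 0.9]
opening: 1.0
grip_force: 0.0
```

```bash
python3 ball.py; python3 -c "
from h import *
for n in('wrist','top'):
  cm=cam(n); p,D=snapshot(n);P=cloud(cm,D); x,y,z=np.moveaxis(P,-1,0)
  kb=(abs(x-.572)<.04)&(abs(y+.052)<.035)&(z>.099)&(z<.112); q=P[kb]*1000; print(len(q))
  if len(q)>5: print(cv2.minAreaRect(q[:,:2].astype(np.float32)),q[:,2].mean())
print(np.round(sense()['joint_positions'],1))"
```

```text
wrist 580 [597.4  77.5 132.3] 0.00077719288944001 [0.60967341 0.08087226 0.14598343]
top 23 [601.4  79.5 136.6] 1.5576864150202653e-05 [0.61273881 0.07459547 0.15013656]
[ 0.57421588 -0.05174871  0.20715741] [0.83868967 0.77022932 0.45342134]
1294
((570.9474487304688, -52.20863723754883), (49.77410125732422, 13.733052253723145), 0.17870351672172546) 105.7956882367421
83
((571.0657348632812, -52.1409797668457), (13.831409454345703, 49.46926498413086), 89.74935150146484) 105.68624802138034
[ 11.   18.3  -9.7  -0.  -61.9   8. ]
```

Supply is off, and the knob has been turned, held and sprung back. Next: go above the coil.

Request:
{"name": "apply_moves", "arguments": {"commands": [{"claw":-1,"delta_pos":[4,2.1,0],"rot":[0,0,0]},{"claw":-1,"delta_pos":[8,4.3,0],"rot":[0,0,0]},{"claw":-1,"delta_pos":[12,6.4,0],"rot":[0,0,0]},{"claw":-1,"delta_pos":[16,8.5,0],"rot":[0,0,0]},{"claw":-1,"delta_pos":[20,10.7,0],"rot":[0,0,0]}]}}

```text
clock: 10.8
tcp_pos: [0.5333, -0.277, 0.1984]
eef_rot: [[0.326, -0.945, -0.003], [-0.945, -0.326, 0.001], [-0.002, 0.003, -1.0]]
wrist_force: [0.6, -1.1, -0.1]
opening: 1.001
grip_force: 0.0
```

Request:
{"name": "apply_moves", "arguments": {"commands": [{"claw":-1,"delta_pos":[4,2.1,0],"rot":[0,0,0]},{"claw":-1,"delta_pos":[8.1,4.4,0],"rot":[0,0,0]},{"claw":-1,"delta_pos":[8.1,4.4,0],"rot":[0,0,0]},{"claw":-1,"delta_pos":[8.1,4.4,0],"rot":[0,0,0]},{"claw":-1,"delta_pos":[8.1,4.4,0],"rot":[0,0,0]}]}}

```text
clock: 11.3
tcp_pos: [0.519, -0.3659, 0.199]
eef_rot: [[0.326, -0.945, -0.002], [-0.945, -0.326, 0.001], [-0.002, 0.002, -1.0]]
wrist_force: [0.6, 0.0, -0.6]
opening: 0.995
grip_force: 0.0
```

```bash
python3 - <<'E'
from h import *
s=sense(); T=np.array(s["tcp_pos"]); R=np.array(s["eef_rot"]); cm=cam("wrist"); p,D=snapshot("wrist"); P=cloud(cm,D); x,y,z=np.moveaxis(P,-1,0)
cv2.imwrite("pics/w3.png",p); n=np.hypot(x-.5235,y+.367)<.05
for lo,hi in((.083,.095),(.1,.115)):
    q=P[n&(z>lo)&(z<hi)]*1000
    if len(q)>5: print(len(q),cv2.minEnclosingCircle(q[:,:2].astype(np.float32)),np.median(q[:,2]))
print(T,R.round(3).tolist())
for c in ([.5235,-.367,.048],): print("tool delta cm",(R.T@(np.array(c)-T)*100).round(2))
E
```

```text
3305 ((522.7342529296875, -367.61993408203125), 28.118688583374023) 90.49341050546845
756 ((522.7427368164062, -367.7247619628906), 10.953484535217285) 108.15563403430272
[ 0.51900264 -0.36585303  0.19902681] [[0.326, -0.945, -0.002], [-0.945, -0.326, 0.001], [-0.002, 0.002, -1.0]]
tool delta cm [ 0.28 -0.41 15.1 ]
```

View pics/w3.png

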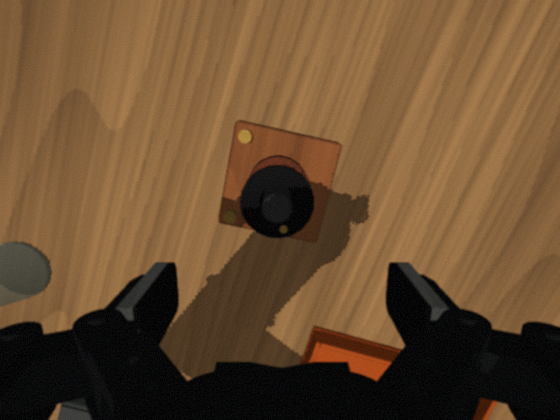

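The wrist view shows the coil at (277,201) with the core in its middle, centred about (522.8,-367.6) mm. A flask stands well off at (20,268). Next: descend.

Request:
{"name": "apply_moves", "arguments": {"commands": [{"claw":-1,"delta_pos":[0.3,-0.3,3],"rot":[0,0,0]},{"claw":-1,"delta_pos":[0.3,-0.3,6],"rot":[0,0,0]},{"claw":-1,"delta_pos":[0.3,-0.3,8.5],"rot":[0,0,0]},{"claw":-1,"delta_pos":[0.3,-0.3,8.5],"rot":[0,0,0]},{"claw":-1,"delta_pos":[0.3,-0.3,8.5],"rot":[0,0,0]}]}}

```text
clock: 11.85
tcp_pos: [0.5239, -0.3678, 0.1158]
eef_rot: [[0.328, -0.945, -0.0], [-0.945, -0.328, -0.001], [0.0, 0.0, -1.0]]
wrist_force: [0.3, -0.6, 0.4]
opening: 0.998
grip_force: 0.0
```

```bash
python3 - <<'E'
from h import *
for i in range(2): snapshot("wrist"); s=sense(); T=np.array(s["tcp_pos"]); R=np.array(s["eef_rot"]); print(T,(R.T@(np.array([.5228,-.3676,.048])-T)*100).round(2),R.round(3)[:,2])
E
```

```text
[ 0.52445073 -0.36825155  0.11689197] [-0.13  0.14  6.89] [ 0.002 -0.001 -1.   ]
[ 0.52459725 -0.36849157  0.11737547] [-0.16  0.16  6.94] [ 0.003 -0.002 -1.   ]
```

Request:
{"name": "apply_moves", "arguments": {"commands": [{"claw":-1,"delta_pos":[-0.1,0.1,2.5],"rot":[0,0,0]},{"claw":-1,"delta_pos":[-0.1,0.1,5],"rot":[0,0,0]},{"claw":-1,"delta_pos":[-0.1,0.1,6.8],"rot":[0,0,0]},{"claw":-1,"delta_pos":[-0.1,0.1,6.8],"rot":[0,0,0]},{"claw":-1,"delta_pos":[-0.1,0.1,6.8],"rot":[0,0,0]}]}}

```text
clock: 12.45
tcp_pos: [0.523, -0.3683, 0.049]
eef_rot: [[0.327, -0.945, 0.002], [-0.945, -0.327, -0.001], [0.002, -0.002, -1.0]]
wrist_force: [0.6, -0.1, 1.3]
opening: 0.998
grip_force: 0.0
```

```bash
python3 - <<'E'
from h import *
for i in range(2): snapshot("wrist"); s=sense(); T=np.array(s["tcp_pos"]); R=np.array(s["eef_rot"]); print(T,(R.T@(np.array([.5228,-.3676,.048])-T)*100).round(2),R.round(3)[:,2],s["wrist_force"])
E
```

```text
[ 0.52331215 -0.36845398  0.04942479] [-0.1   0.02  0.14] [ 0.003 -0.002 -1.   ] [-0.07437046  0.1663627   0.84382164]
[ 0.52332673 -0.36846275  0.04950767] [-0.1   0.02  0.15] [ 0.004 -0.002 -1.   ] [ 0.24571198 -0.37222646  1.0091609 ]
```

Request:
{"name": "apply_moves", "arguments": {"commands": [{"claw":1,"delta_pos":[0,0,0],"rot":[0,0,0]},{"claw":1,"delta_pos":[0,0,0],"rot":[0,0,0]},{"claw":1,"delta_pos":[0,0,0],"rot":[0,0,0]},{"claw":1,"delta_pos":[0,0,0],"rot":[0,0,0]},{"claw":1,"delta_pos":[0,0,0],"rot":[0,0,0]}], "force": 50}}

```text
clock: 13.05
tcp_pos: [0.5229, -0.3682, 0.0488]
eef_rot: [[0.327, -0.945, 0.002], [-0.945, -0.327, -0.001], [0.002, -0.002, -1.0]]
wrist_force: [0.5, 2.4, 6.8]
opening: 0.638
grip_force: 53.9
```

Request:
{"name": "apply_moves", "arguments": {"commands": [{"claw":1,"delta_pos":[0,0,-0.5],"rot":[0,0,0]},{"claw":1,"delta_pos":[0,0,-1],"rot":[0,0,0]},{"claw":1,"delta_pos":[0,0,-1.5],"rot":[0,0,0]},{"claw":1,"delta_pos":[0,0,-2],"rot":[0,0,0]},{"claw":1,"delta_pos":[0,0,-2.5],"rot":[0,0,0]}]}}

```text
clock: 13.55
tcp_pos: [0.5216, -0.3678, 0.0724]
eef_rot: [[0.326, -0.945, -0.001], [-0.945, -0.326, 0.0], [-0.001, 0.001, -1.0]]
wrist_force: [-0.2, 0.7, -4.8]
opening: 0.642
grip_force: 53.5
```

Request:
{"name": "apply_moves", "arguments": {"commands": [{"claw":1,"delta_pos":[0,0,-1.5],"rot":[0,0,0]},{"claw":1,"delta_pos":[0,0,-3],"rot":[0,0,0]},{"claw":1,"delta_pos":[0,0,-4.5],"rot":[0,0,0]},{"claw":1,"delta_pos":[0,0,-6],"rot":[0,0,0]},{"claw":1,"delta_pos":[0,0,-7.5],"rot":[0,0,0]}]}}

```text
clock: 14.05
tcp_pos: [0.5216, -0.3677, 0.148]
eef_rot: [[0.326, -0.945, -0.0], [-0.945, -0.326, 0.0], [-0.0, 0.0, -1.0]]
wrist_force: [-0.7, -1.7, -3.9]
opening: 0.636
grip_force: 53.9
```

Request:
{"name": "apply_moves", "arguments": {"commands": [{"claw":1,"delta_pos":[0,0,-2],"rot":[0,0,0]},{"claw":1,"delta_pos":[0,0,-4],"rot":[0,0,0]},{"claw":1,"delta_pos":[0,0,-6],"rot":[0,0,0]},{"claw":1,"delta_pos":[0,0,-7],"rot":[0,0,0]},{"claw":1,"delta_pos":[0,0,-7],"rot":[0,0,0]}]}}

```text
clock: 14.55
tcp_pos: [0.5225, -0.3682, 0.2191]
eef_rot: [[0.326, -0.945, 0.003], [-0.945, -0.326, -0.001], [0.002, -0.003, -1.0]]
wrist_force: [0.4, -0.1, -3.4]
opening: 0.641
grip_force: 54.1
```

```bash
python3 - <<'E'
from h import *
s=sense(); T=np.array(s["tcp_pos"]); R=np.array(s["eef_rot"]); print(T,(R.T@(np.array([.4555,.3143,T[2]])-T)*100).round(2),s["opening"],s["wrist_force"])
cm=cam("wrist");p,D=snapshot("wrist"); p2,D2=snapshot("scene"); cv2.imwrite("pics/w4.png",np.hstack([p,p2[150:360,120:320].repeat(2,0).repeat(2,1)])[:, :]); cv2.imwrite("pics/w4.png",cv2.resize(cv2.imread("pics/w4.png"),(800,350)))
E
```

```text
[ 0.52250514 -0.36815175  0.2190857 ] [-66.7  -15.91  -0.11] 0.6412309543543437 [ 0.41843851 -0.13719278 -3.40226195]
```

View pics/w4.png

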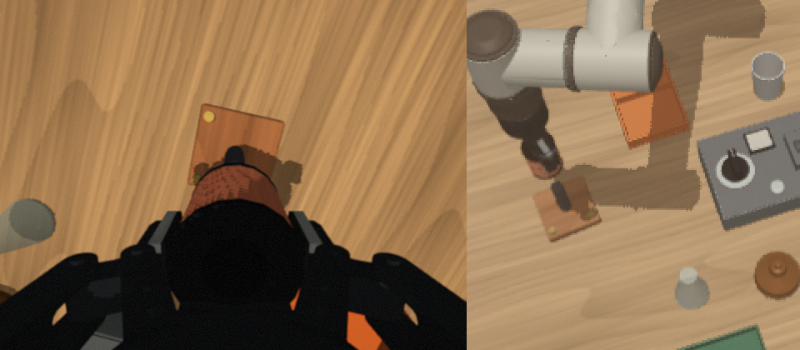

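Request:
{"name": "apply_moves", "arguments": {"commands": [{"claw":1,"delta_pos":[-3,-0.7,0],"rot":[0,0,-0.1]},{"claw":1,"delta_pos":[-7,-1.7,0],"rot":[0,0,-0.2]},{"claw":1,"delta_pos":[-11,-2.6,0],"rot":[0,0,-0.3]},{"claw":1,"delta_pos":[-15,-3.6,0],"rot":[0,0,-0.4]},{"claw":1,"delta_pos":[-19,-4.5,0],"rot":[0,0,-0.5]}]}}

```text
clock: 15.15
tcp_pos: [0.5014, -0.172, 0.2158]
eef_rot: [[0.742, -0.671, -0.003], [-0.671, -0.742, 0.001], [-0.002, 0.001, -1.0]]
wrist_force: [0.3, 0.9, -4.0]
opening: 0.639
grip_force: 54.1
```

```bash
cat > g.py <<'E'
from h import *
s=sense(); T=np.array(s["tcp_pos"]); R=np.array(s["eef_rot"]); print(T,(R.T@(np.array([.4555,.3143,T[2]])-T)*100).round(2),"yaw left (tool z)",round(-(np.radians(14.8)-np.arctan2(R[1,0],R[0,0])),3),s["opening"],R[:,2].round(3))
E
python3 g.py
```

```text
[ 0.50139646 -0.17196958  0.21576781] [-36.02 -32.99   0.04] yaw left (tool z) -0.994 0.6390680594598133 [-0.003  0.001 -1.   ]
```

Request:
{"name": "apply_moves", "arguments": {"commands": [{"claw":1,"delta_pos":[-3,-2.7,0],"rot":[0,0,-0.1]},{"claw":1,"delta_pos":[-6,-5.5,0],"rot":[0,0,-0.2]},{"claw":1,"delta_pos":[-9,-8.2,0],"rot":[0,0,-0.3]},{"claw":1,"delta_pos":[-12,-11,0],"rot":[0,0,-0.4]},{"claw":1,"delta_pos":[-15,-13.7,0],"rot":[0,0,-0.5]}]}}

```text
clock: 15.65
tcp_pos: [0.4827, 0.0301, 0.2161]
eef_rot: [[0.973, -0.233, -0.002], [-0.233, -0.973, -0.001], [-0.002, 0.001, -1.0]]
wrist_force: [1.5, -0.2, -2.7]
opening: 0.635
grip_force: 54.1
```

```bash
python3 g.py
```

```text
[0.48274201 0.03010357 0.21613589] [-9.260e+00 -2.701e+01 -1.000e-02] yaw left (tool z) -0.493 0.6353633519186281 [-0.002 -0.001 -1.   ]
```

Request:
{"name": "apply_moves", "arguments": {"commands": [{"claw":1,"delta_pos":[-1.2,-3.5,0],"rot":[0,0,-0.1]},{"claw":1,"delta_pos":[-2.4,-7,0],"rot":[0,0,-0.2]},{"claw":1,"delta_pos":[-3.6,-10.5,0],"rot":[0,0,-0.3]},{"claw":1,"delta_pos":[-4.8,-14,0],"rot":[0,0,-0.4]},{"claw":1,"delta_pos":[-6,-17.5,0],"rot":[0,0,-0.49]}]}}

```text
clock: 16.15
tcp_pos: [0.4659, 0.214, 0.216]
eef_rot: [[0.968, 0.252, -0.002], [0.252, -0.968, -0.001], [-0.002, 0.001, -1.0]]
wrist_force: [0.3, -0.9, -3.9]
opening: 0.638
grip_force: 54.1
```

```bash
python3 g.py
```

```text
[0.4659065  0.21398619 0.21604957] [ 1.52 -9.97 -0.01] yaw left (tool z) -0.003 0.6379630189190709 [-0.002 -0.001 -1.   ]
```

Request:
{"name": "apply_moves", "arguments": {"commands": [{"claw":1,"delta_pos":[0.5,-4,0],"rot":[0,0,0]},{"claw":1,"delta_pos":[1.1,-7,1],"rot":[0,0,0]},{"claw":1,"delta_pos":[1.5,-10,4],"rot":[0,0,0]},{"claw":1,"delta_pos":[1.5,-10,7],"rot":[0,0,0]},{"claw":1,"delta_pos":[1.5,-10,8],"rot":[0,0,0]}]}}

```text
clock: 16.65
tcp_pos: [0.454, 0.312, 0.1325]
eef_rot: [[0.968, 0.249, -0.007], [0.249, -0.969, -0.007], [-0.009, 0.005, -1.0]]
wrist_force: [-0.7, -0.4, -4.6]
opening: 0.636
grip_force: 54.2
```

```bash
python3 - <<'E'
from h import *
exec(open("g.py").read())
cm=cam("wrist"); p,D=snapshot("wrist"); cv2.imwrite("pics/w5.png",p); P=cloud(cm,D)
hsv=cv2.cvtColor(p,cv2.COLOR_BGR2HSV); g=(hsv[...,0]>50)&(hsv[...,0]<95)&(hsv[...,1]>60)
x,y,z=np.moveaxis(P,-1,0); c=np.array([.5048,.3273]); a=np.radians(14.8)
lx=(x-c[0])*np.cos(a)+(y-c[1])*np.sin(a); ly=-(x-c[0])*np.sin(a)+(y-c[1])*np.cos(a)
w=g&(z>.026)&(z<.034)
print("local wall x",np.percentile(lx[w],[0.5,99.5]).round(4),"y",np.percentile(ly[w],[0.5,99.5]).round(4),"cross",np.median(lx[w&(abs(lx)<.012)&(abs(ly)<.045)]).round(4), "z",np.median(z[w]), "floor z",np.median(z[g&(z<.02)&(z>-.01)&(abs(ly)<.05)&(abs(lx)<.1)]))
# coil top/hanging bottom: copper points
q=P[(np.hypot(x-.4555,y-.3143)<.06)&(z>.05)&(z<.2)]; print(len(q),np.percentile(q[:,2],[1,50,99]).round(3))
E
```

```text
[0.45397002 0.31196549 0.13254215] [ 0.21 -0.19 -0.  ] yaw left (tool z) -0.007 0.6360835156798224 [-0.007 -0.007 -1.   ]
local wall x [-0.0889  0.0797] y [-0.0602  0.0635] cross -0.0011 z 0.02973457245979691 floor z 0.00553745864898797
40609 [0.11  0.174 0.199]
```

View pics/w5.png

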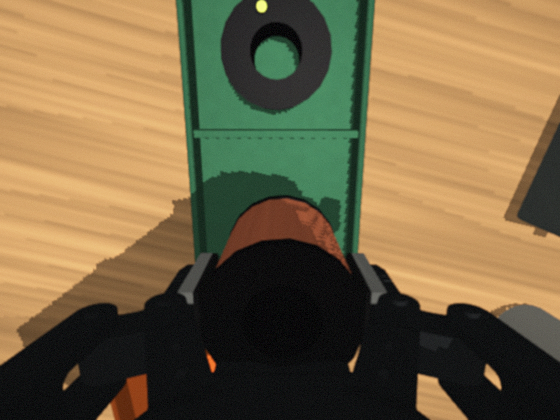

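The empty near compartment lies below the coil, and the cross wall runs along row 133. The spare at (275,50) is beyond it, and the coil is centred between the side walls. Next: lower it.

Request:
{"name": "apply_moves", "arguments": {"commands": [{"claw":1,"delta_pos":[0.2,-0.2,2],"rot":[0,0,0]},{"claw":1,"delta_pos":[0.2,-0.2,4],"rot":[0,0,0]},{"claw":1,"delta_pos":[0.2,-0.2,6],"rot":[0,0,0]},{"claw":1,"delta_pos":[0.2,-0.2,7.8],"rot":[0,0,0]},{"claw":1,"delta_pos":[0.2,-0.2,8.8],"rot":[0,0,0]}]}}

```text
clock: 17.2
tcp_pos: [0.4583, 0.3151, 0.0489]
eef_rot: [[0.969, 0.248, -0.0], [0.248, -0.969, -0.001], [-0.001, 0.001, -1.0]]
wrist_force: [0.1, 0.0, -3.4]
opening: 0.641
grip_force: 54.3
```

Request:
{"name": "apply_moves", "arguments": {"commands": [{"claw":1,"delta_pos":[0,0,0.1],"rot":[0,0,0]},{"claw":1,"delta_pos":[0,0,0.2],"rot":[0,0,0]},{"claw":1,"delta_pos":[0,0,0.3],"rot":[0,0,0]},{"claw":1,"delta_pos":[0,0,0.4],"rot":[0,0,0]},{"claw":1,"delta_pos":[0,0,0.4],"rot":[0,0,0]}]}}

```text
clock: 17.7
tcp_pos: [0.4583, 0.3162, 0.0458]
eef_rot: [[0.969, 0.249, 0.001], [0.249, -0.969, 0.001], [0.001, -0.001, -1.0]]
wrist_force: [0.1, 0.6, -3.9]
opening: 0.637
grip_force: 54.3
```

```bash
python3 g.py; python3 -c "
from h import *
print(sense()['wrist_force'])"
```

```text
[0.4582769  0.31617031 0.04579998] [-0.32  0.11 -0.  ] yaw left (tool z) -0.007 0.6371981741427643 [ 0.001  0.001 -1.   ]
[ 0.10680797  0.61963256 -3.90213471]
```

Still about 12 mm above the predicted contact, so I'll continue and centre slightly.

Request:
{"name": "apply_moves", "arguments": {"commands": [{"claw":1,"delta_pos":[-0.2,0.1,0.3],"rot":[0,0,0]},{"claw":1,"delta_pos":[-0.3,0.1,0.5],"rot":[0,0,0]},{"claw":1,"delta_pos":[-0.3,0.1,0.7],"rot":[0,0,0]},{"claw":1,"delta_pos":[-0.3,0.1,0.8],"rot":[0,0,0]},{"claw":1,"delta_pos":[-0.3,0.1,0.9],"rot":[0,0,0]}]}}

```text
clock: 18.2
tcp_pos: [0.4555, 0.3143, 0.0362]
eef_rot: [[0.969, 0.249, 0.0], [0.249, -0.969, -0.0], [-0.0, 0.0, -1.0]]
wrist_force: [0.1, -0.0, -4.2]
opening: 0.643
grip_force: 54.3
```

Request:
{"name": "apply_moves", "arguments": {"commands": [{"claw":1,"delta_pos":[0,0,0.05],"rot":[0,0,0]},{"claw":1,"delta_pos":[0,0,0.1],"rot":[0,0,0]},{"claw":1,"delta_pos":[0,0,0.15],"rot":[0,0,0]},{"claw":1,"delta_pos":[0,0,0.15],"rot":[0,0,0]},{"claw":1,"delta_pos":[0,0,0.15],"rot":[0,0,0]}]}}

```text
clock: 18.7
tcp_pos: [0.4555, 0.3143, 0.0348]
eef_rot: [[0.969, 0.249, 0.0], [0.249, -0.969, 0.0], [0.0, -0.0, -1.0]]
wrist_force: [0.0, 0.7, -3.5]
opening: 0.635
grip_force: 54.3
```

Request:
{"name": "apply_moves", "arguments": {"commands": [{"claw":1,"delta_pos":[0,0,0.05],"rot":[0,0,0]},{"claw":1,"delta_pos":[0,0,0.1],"rot":[0,0,0]},{"claw":1,"delta_pos":[0,0,0.15],"rot":[0,0,0]},{"claw":1,"delta_pos":[0,0,0.2],"rot":[0,0,0]},{"claw":1,"delta_pos":[0,0,0.2],"rot":[0,0,0]}]}}

```text
clock: 19.2
tcp_pos: [0.4555, 0.3143, 0.0338]
eef_rot: [[0.969, 0.249, 0.0], [0.249, -0.969, 0.0], [0.0, -0.0, -1.0]]
wrist_force: [-3.9, -1.6, 5.7]
opening: 0.639
grip_force: 55.1
```

Contact felt. Next: release gently and rise.

Request:
{"name": "apply_moves", "arguments": {"commands": [{"claw":-0.35,"delta_pos":[0,0,0],"rot":[0,0,0]},{"claw":-0.45,"delta_pos":[0,0,0],"rot":[0,0,0]},{"claw":-0.6,"delta_pos":[0,0,0],"rot":[0,0,0]},{"claw":-0.9,"delta_pos":[0,0,0],"rot":[0,0,0]},{"claw":-0.9,"delta_pos":[0,0,0],"rot":[0,0,0]}], "force": 20}}

```text
clock: 19.7
tcp_pos: [0.4556, 0.3143, 0.0327]
eef_rot: [[0.969, 0.249, 0.0], [0.249, -0.969, 0.0], [0.0, -0.0, -1.0]]
wrist_force: [-0.2, 0.3, -0.2]
opening: 0.951
grip_force: 0.0
```

Request:
{"name": "apply_moves", "arguments": {"commands": [{"claw":-0.9,"delta_pos":[0,0,-1],"rot":[0,0,0]},{"claw":-0.9,"delta_pos":[0,0,-3],"rot":[0,0,0]},{"claw":-0.9,"delta_pos":[0,0,-6],"rot":[0,0,0]},{"claw":-0.9,"delta_pos":[0,0,-10],"rot":[0,0,0]},{"claw":-0.9,"delta_pos":[0,0,-14],"rot":[0,0,0]}]}}

```text
clock: 20.2
tcp_pos: [0.4553, 0.314, 0.1748]
eef_rot: [[0.969, 0.249, 0.0], [0.249, -0.969, -0.0], [-0.0, 0.0, -1.0]]
wrist_force: [0.1, 0.6, 0.3]
opening: 0.95
grip_force: 0.0
```

Request:
{"name": "apply_moves", "arguments": {"commands": [{"claw":-0.9,"delta_pos":[-3,0,-2],"rot":[0,0,0]},{"claw":-0.9,"delta_pos":[-6,0,-4],"rot":[0,0,0]},{"claw":-0.9,"delta_pos":[-6,0,-6],"rot":[0,0,0]},{"claw":-0.9,"delta_pos":[-6,0,-6],"rot":[0,0,0]},{"claw":-0.9,"delta_pos":[-6,0,-6],"rot":[0,0,0]}]}}

```text
clock: 20.7
tcp_pos: [0.3973, 0.2994, 0.2335]
eef_rot: [[0.969, 0.249, 0.001], [0.249, -0.969, 0.002], [0.001, -0.001, -1.0]]
wrist_force: [0.2, -0.6, 0.0]
opening: 0.949
grip_force: 0.0
```

```bash
python3 - <<'E'
from h import *
p,D=snapshot("wrist"); cm=cam("wrist"); P=cloud(cm,D); q=P[(np.hypot(P[...,0]-.4555,P[...,1]-.3143)<.045)&(P[...,2]>.06)&(P[...,2]<.09)]*1000
print(cv2.minEnclosingCircle(q[:,:2].astype(np.float32)),np.percentile(q[:,2],[2,50,98]))
s,_=snapshot("scene"); cv2.imwrite("pics/end.png",np.hstack([cv2.resize(p,(400,300)),cv2.resize(s,(400,300))]))
E
python3 ball.py
```

```text
((453.9063415527344, 313.753173828125), 27.811803817749023) [70.30348629 74.42482052 76.18078912]
wrist 0
top 81 [601.2  78.  134.6] 0.00012673808953746375 [0.6139665  0.08853321 0.1518317 ]
[0.39728993 0.29894971 0.23165265] [ 0.72261831 -0.42636598 -0.70971989]
```

View pics/end.png

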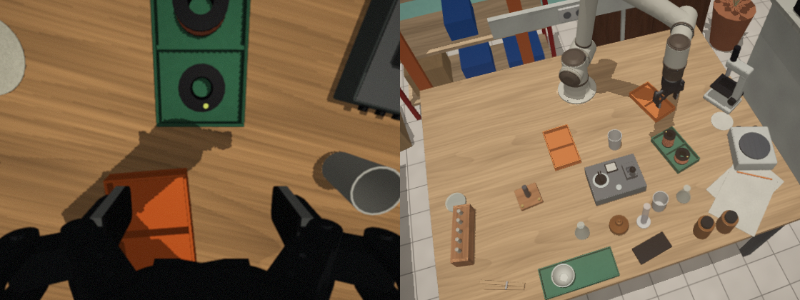

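The coil stands upright in the empty compartment at (202,88) with its top at 74–75 mm. The lever is OFF and everything else is where it was.

```bash
python3 -c "
from cell import *
print(hand_in())"
```

```text
the job is handed in; nothing more can be done
None
```

The job is done and handed in at about 21 s of the 67 s allowed: supply lever fully off, then the discharge knob turned to its stop, held about a second and sprung back, then the coil placed upright in the green tray's empty compartment.

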